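# Close up a keyed wash-basket set

### The job

Get the wash-basket set ready for the ultrasonic cleaner: stack the empty upper basket on the bottom basket that holds the gear wheels and put the cover on the upper basket, blue marks in line, every lug dropped fully home in its notch and the whole stack standing upright on the bench. Set them down gently, without dropping them on, and leave the other things on the bench where they are.

Things in the scene. Friction and masses are not known exactly. Their poses are not given: they have to be found in the camera images.
- bottom_basket: Bottom tier: round bright metal basket, 58 mm outer diameter, 4 mm wall, 36 mm high, loose on a round foot 74 mm across and 4 mm thick, 0.3 kg, small gear wheels inside. Origin: centre of its underside, z up; bearings count from +x, counter-clockwise from above. A blue index rib (12 mm wide, 6 mm out) runs down the outside at bearing 0.
- bottom_rim (a point): Centre of the bottom basket's rim, 36 mm above its origin, same axes. The rim has three notches, 8 mm deep, cut through the wall and open at the top: a wide one of 24 mm at bearing 0 above the blue rib, narrow ones of 13 mm at bearings 130 and 230 degrees.
- upper_basket: Upper tier, empty: same metal wall, 58 mm across, 4 mm thick, from 6 to 40 mm high, about 0.12 kg, no foot; it stands on its three lugs. Origin: centre of the plane of the lug tips, z up. Blue rib (12 mm wide, 6 mm out) outside at bearing 0. Hold it across the outer wall, square to the rib (along its y). Home: origin 30 mm above the bottom basket's, same axis, x axes in line; wrongly turned it rides 6 mm high.
- upper_lugs (a point): Centre of the plane of the upper basket's lug tips (its origin). The round-nosed lugs point down 6 mm from the wall's lower edge, 4 mm thick at 27 mm mean radius: a wide one of 20 mm at bearing 0, narrow ones of 9 mm at bearings 130 and 230 degrees, each right below a notch of its own rim. In a notch a lug has 2 mm of play on each side.
- upper_rim (a point): Centre of the upper basket's rim, 40 mm above its origin, same axes. Same three notches as the bottom basket's: 8 mm deep, 24 mm wide at bearing 0 above the blue rib, 13 mm wide at bearings 130 and 230 degrees.
- cover: Cover: metal disc 58 mm across, from 6 to 10 mm high, about 0.09 kg, standing on three round-nosed lugs 6 mm long like the upper basket's (20 mm wide at bearing 0, 9 mm at 130 and 230 degrees). A blue tab (12 mm wide, 6 mm out) marks bearing 0. Origin: centre of the plane of the lug tips, z up. Home: origin 34 mm above the upper basket's, same axis, x axes in line; wrongly turned it rides 6 mm high.
- cover_grip (a point): Middle of the black bar grip on the cover, 19 mm above the cover's origin, same axes. The bar is 34 mm long along x, 10 mm wide along y (grip it across y), 18 mm tall: from 10 to 28 mm above the cover's origin.
- solder_spool: Bystander: white spool of solder wire, 54 mm across, 39 mm high, standing. Origin: centre of its underside.
- amber_jar: Bystander: amber glass jar with black cap, 44 mm across, 55 mm high, standing. Origin: centre of its underside.
- fine_basket: Bystander: small brass dipping basket with a bail, 34 mm across, 47 mm high, not part of this set. Origin: centre of its underside.
- parts_dish: Bystander: clear shallow round dish holding small parts, 84 mm across, 12 mm high. Origin: centre of its underside.
- screwdriver: Bystander: screwdriver lying on the bench, 150 mm long along its x axis, origin near its middle.
- tweezers: Bystander: dark steel tweezers lying on the bench, 125 mm long along its x axis, origin near their middle.

How it is judged (in metres and radians):
At the end, for the whole second after the job is handed in: All at rest: bottom basket upright on the bench (0.06 rad); upper basket home on it (origin 28 to 32 mm higher) and cover home on that (32 to 36 mm higher), each within 5 mm of the axis below, parallel within 0.05 rad, x axes in line within 0.2 rad (height (world z) of bottom_basket below 0.006 m and angle between bottom_basket's own z axis and vertical below 0.06 rad and z of upper_basket in the frame of bottom_basket between 0.028 and 0.032 m and horizontal distance between upper_basket and bottom_basket below 0.005 m and angle between the z axis of upper_basket and the z axis of bottom_basket, either way round below 0.05 rad and angle between the x axis of upper_basket and the x axis of bottom_basket, either way round below 0.2 rad and z of cover in the frame of upper_basket between 0.032 and 0.036 m and horizontal distance between cover and upper_basket below 0.005 m and angle between the z axis of cover and the z axis of upper_basket, either way round below 0.05 rad and angle between the x axis of cover and the x axis of upper_basket, either way round below 0.2 rad and linear speed of each of bottom_basket, upper_basket, cover below 0.02 m/s and angular speed of each of bottom_basket, upper_basket, cover below 0.2 rad/s); the robot touches nothing.
It fails at once if the upper basket is dropped or slammed on to the bottom basket (faster than 0.7 m/s, a free fall of 25 mm, when within 25 mm of being home) (horizontal distance between upper_basket and bottom_basket below 0.03 m and z of upper_basket in the frame of bottom_basket below 0.055 m and height (world z) of upper_basket above 0.02 m and linear speed of upper_basket above 0.7 m/s).
It fails at once if the cover is dropped or slammed on to the upper basket (faster than 0.7 m/s when within 25 mm of being home) (horizontal distance between cover and upper_basket below 0.03 m and z of cover in the frame of upper_basket below 0.059 m and height (world z) of cover above 0.02 m and linear speed of cover above 0.7 m/s).
It fails at once if a bystander (spool, jar, brass basket, dish, screwdriver, tweezers) is moved by more than 30 mm (distance of any of solder_spool, amber_jar, fine_basket, parts_dish, screwdriver, tweezers from where it was at the start of the episode above 0.03 m).
It also fails if it takes over 61 s, if anything falls off the work surface, if the arm or the gripper's body presses on something with over 40 N, if the wrist force passes 120 N, or if a joint passes its speed limit or range.

### The arm

A 6-joint arm with a two-finger parallel gripper is mounted at the origin on the work surface. World frame = base frame: x ahead of the robot, y to its left, z up, the work surface at z = 0. Lengths are in mm, angles in rad, forces in N, time in s.
With the tool pointing down it reaches from about 350 to 975 mm from the base axis. Payload 7.1 kg.
Tool frame: the origin (TCP) lies at the very end of the fingers, on their centre line; the grasp point (between the pads) lies 19 mm behind it; z points along the fingers, y is the line along which they close (so a half turn about z gives the same grasp; the last joint's range is limited). The gripper opens to 88 mm and grips with 3 to 60 N. Pads are 20 mm wide; open, the fingers measure 115 mm over their backs; the gripper's body (75 mm by 178 mm) begins 61 mm behind the grasp point.
Start: joints at [1.169, 0.423, 1.63, -0, 1.089, -0.019], TCP at [233.417, 579.76, 222.675] pointing down, gripper open.
Joint ranges: [-3, 3], [-0.9, 2.11], [0.09, 2.58], [-1.31, 4.45], [0.11, 2.69], [-2.54, 2.54]. Speed limits (rad/s): [2.39, 2.39, 3.01, 3.14, 3.14, 3.14].

### API

Orientations are given as a rotation vector (axis times angle).
In Python, from workcell import get_obs, get_image, job, models gives the robot as it stands.
- The arm moves only by the tool jog_arm, never from a script. Its argument "increments" is one flat list of numbers, 7 for each row, row after row: the turn, a rotation vector about the tool's x, y, z in degrees, then the shift along the tool's x, y, z in mm, then the opening in per cent of the stroke, from 0 (shut) to 100 (fully open). A call has 1 to 12 rows; each row shifts and turns the commanded pose from where the row before left it, along the tool's axes as they then stand; what a row does not reach is not made up. A row lasts 1/8 s, in which the tool goes at most 62.5 mm and 10.7 degrees, less where a joint would pass 70% of its speed; a pose out of reach is approached as far as the arm can. A call is refused whole if a number of a shift passes 62.5 or a number of a turn 10.7, either way. A call with a gripper value outside its range is refused whole. The fingers move at their own pace and stop on an object; the grip force is fixed at half the most. Time passes only in rows, so rows that do not move let the fingers close. It gives the time, the measured TCP pose, the force, the opening and the grip force at its end, in the units of the state.
- get_obs(): the state, without advancing time (a new reading comes with each control period).
- get_image(name): name is "scene" or "top" or "wrist"; returns a dict with "pixels" (400x640x3 uint8, blue, green, red), "depth" (400x640 float32, mm along the optical axis (not along the pixel's ray), 0 where there is no reading), "fx", "fy", "cx", "cy" (pixels), "k1" (the pictures are not rectified: a ray, as slopes to the right and down, at radius r is drawn at 1 + k1 r^2 times it, then the intrinsics apply), "cam_to_world" (4x4, takes a point from camera to world coordinates); the wrist camera has in their place "tool_from_camera" (4x4, takes a point from camera to tool coordinates, whose origin is the TCP and whose axes are the flange's). Camera axes: x right, y up, looking along -z (the intrinsics and any distortion apply to the point x, -y, -z); pixel columns grow to the right and rows downward; lengths in mm; the calibration is good to about 2 mm. A picture is of the moment at which its call begins: read the wrist's pose just before it.
- job.close_job(): hands the job in; it is judged then, once.
Trained networks look in the newest picture that a camera, given by its name, has taken for a name from the list of things; names that differ only in an ending like _2 or _b are one class to them, and where a whole thing is asked for, a point or a joint stands for the part that bears it (a point fixed in the world has none). Each returns a list of dicts, best first, with "p" (0 to 1); they miss things now and then, are a little off and sometimes report something else, mostly with a low value. They report only what shows in the picture. A call takes as long as a camera call.
- models.look_for(target, camera): "centre" ([x, y, z] in mm, in world coordinates, good to about 4 mm: the middle of the surface that is visible of it).
- models.regions_of(target, camera): "region" (400x640 bool, what is visible of it).
The state is a dict: "t": time; "qpos": joint angles; "qvel": joint speeds; "joint_torque": joint torques, N m; "ee_pos": TCP position; "orientation": TCP orientation; "ft_force": force on the tool from outside, world axes, zero at the start; "moment": the same for the moment, N m; "width": finger opening in mm; "grasp_force": force on a finger pad.
Only numpy, scipy, OpenCV 4.12 (cv2) and the standard library are available. Lean on these libraries where they do the work, as an engineer would, in place of code of your own. Each camera call takes 0.05 s, during which the arm holds its last target. There are 200 camera calls.

## Working session

There is one attempt and no reset: what is moved stays moved. The work goes in short steps, Python scripts to look and compute and a tool call to move; the robot and the scene stay as the last step left them, time stands still between calls to the robot, and variables do not carry over. Pictures are saved under pics/ and viewed, at most 10 in all, crops included, and the job is handed in when it is done.

Besides the shell and the picture viewer there is one more tool, called after "Request:" as name(argument=value, ...) on one line, values as JSON. jog_arm: Moves the arm, as the interface text tells. Its arguments: {"type":"object","properties":{"increments":{"type":"array"}},"required":["increments"]}

```bash
mkdir -p pics; cat > h.py <<'E'
import numpy as np, cv2
from workcell import get_obs,get_image,job,models
from scipy.spatial.transform import Rotation as R
def cloud(im,T=None):
    T=im["cam_to_world"] if T is None else T
    T=np.array(T); h,w=im["depth"].shape
    u,v=np.meshgrid(np.arange(w),np.arange(h))
    xd=(u-im["cx"])/im["fx"]; yd=(v-im["cy"])/im["fy"]; x,y=xd.copy(),yd.copy()
    for _ in range(8):
        s=1+im["k1"]*(x*x+y*y); x,y=xd/s,yd/s
    d=im["depth"]; P=np.stack([x*d,-y*d,-d],-1)
    P=P@T[:3,:3].T+T[:3,3]; P[d<=0]=np.nan
    return P
def wristT(im,o):
    T=np.eye(4);T[:3,:3]=R.from_rotvec(o["orientation"]).as_matrix();T[:3,3]=o["ee_pos"]
    return T@np.array(im["tool_from_camera"])
def blue(im):
    h=cv2.cvtColor(im["pixels"],cv2.COLOR_BGR2HSV)
    return (h[...,0]>100)&(h[...,0]<130)&(h[...,1]>120)&(h[...,2]>50)
E
python3 - <<'E'
from h import *
o=get_obs();print({k:np.round(v,3) for k,v in o.items()})
for c in ["scene","top"]:
    im=get_image(c);cv2.imwrite(f"pics/{c}0.png",im["pixels"])
    P=cloud(im)
    for n in ["bottom_basket","upper_basket","cover","solder_spool","amber_jar","fine_basket","parts_dish","screwdriver","tweezers"]:
        r=models.look_for(n,c)
        print(c,n,[(np.round(a["centre"]).tolist(),round(a["p"],2)) for a in r[:2]])
    n,l,s,ce=cv2.connectedComponentsWithStats(blue(im).astype(np.uint8))
    for i in range(1,n):
        if s[i,4]>8: print(ce[i].round(),s[i,4],np.nanmedian(P[l==i],0).round(1))
E
```

```text
{'t': np.float64(0.0), 'qpos': array([ 1.169,  0.424,  1.631,  0.   ,  1.089, -0.019]), 'qvel': array([ 0.002, -0.002, -0.   ,  0.001, -0.001, -0.001]), 'joint_torque': array([ 1.0000e-03, -5.4463e+01, -2.7366e+01,  6.4000e-02,  2.3000e-02,
       -0.0000e+00]), 'ee_pos': array([233.217, 579.256, 221.903]), 'orientation': array([-5.980e-01, -3.084e+00,  2.000e-03]), 'ft_force': array([0.931, 0.677, 0.328]), 'moment': array([ 0.013, -0.008,  0.047]), 'grasp_force': np.float64(0.0), 'width': np.float64(87.718)}
scene bottom_basket [([572.0, 199.0, 13.0], 0.64)]
scene upper_basket [([564.0, 19.0, 21.0], 0.89)]
scene cover [([494.0, -267.0, 8.0], 0.63)]
scene solder_spool [([719.0, 88.0, 37.0], 0.82)]
scene amber_jar [([709.0, 283.0, 43.0], 0.6), ([564.0, 19.0, 24.0], 0.19)]
scene fine_basket []
scene parts_dish [([717.0, -327.0, 2.0], 0.72)]
scene screwdriver [([516.0, 448.0, 18.0], 0.73), ([707.0, 282.0, 43.0], 0.31)]
scene tweezers [([566.0, 20.0, 23.0], 0.51)]
[234.  31.] 1101 [-349.2 -266.8  150.5]
[517. 121.] 25 [482.2 633.3 163.9]
[231. 286.] 33 [ 850.6 -290.2   13.4]
top bottom_basket [([559.0, 205.0, 12.0], 0.66), ([565.0, 15.0, 11.0], 0.57)]
top upper_basket [([566.0, 16.0, 7.0], 0.63), ([734.0, -90.0, 7.0], 0.27)]
top cover [([492.0, -262.0, 11.0], 0.73)]
top solder_spool [([704.0, 89.0, 39.0], 0.7)]
top amber_jar [([693.0, 283.0, 59.0], 0.65)]
top fine_basket [([734.0, -90.0, 8.0], 0.58)]
top parts_dish [([722.0, -325.0, 5.0], 0.97)]
top screwdriver [([502.0, 448.0, 23.0], 0.82)]
top tweezers [([548.0, -456.0, 4.0], 0.42), ([561.0, 18.0, 8.0], 0.41)]
[210. 122.] 12 [846.5 334.8  95.4]
[404. 128.] 17 [ 844.4 -290.9   14.1]
[ 89. 246.] 188 [460.3 645.9 146.2]
```

View pics/top0.png

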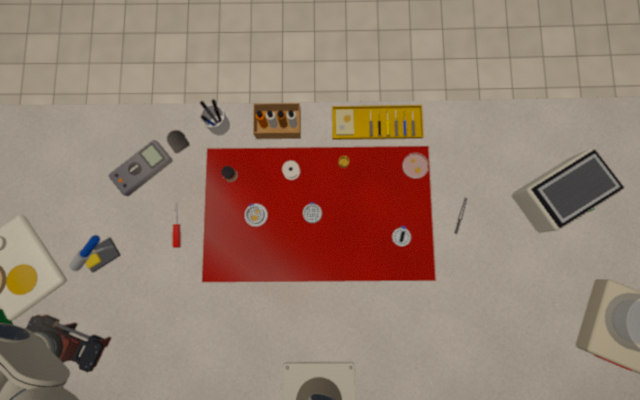

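View pics/scene0.png

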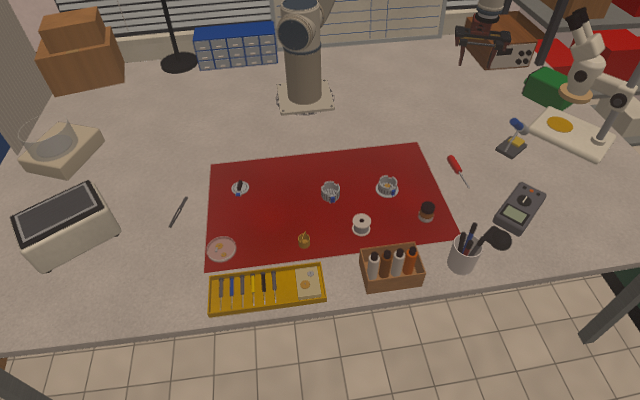

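The top view shows the bottom basket at about (256,215), the upper basket at (312,213) and the cover at (402,236). The bystanders are well clear of all three. Next I'll fly the wrist camera over them.

```bash
cat >> h.py <<'E'
def plan(pos,xdir=None,o=None,quiet=0):
    """total turn about tool z (deg, tool pointing down exactly) and total shift in CURRENT tool axes to reach TCP pos"""
    o=o or get_obs(); M=R.from_rotvec(o["orientation"]).as_matrix()
    s=M.T@(np.array(pos,float)-o["ee_pos"])
    print("pos",o["ee_pos"].round(1),"t",round(float(o["t"]),2),"w",o["width"].round(1),"tilt z",M[:,2].round(4),"x dir deg",np.degrees(np.arctan2(M[1,0],M[0,0])).round(2))
    print("shift",s.round(1),"norm",np.linalg.norm(s).round(1))
E
python3 - <<'E'
from h import *
im=get_image("wrist");print(np.array(im["tool_from_camera"]).round(3),im["fx"],im["k1"])
T=np.array(im["tool_from_camera"])
o=get_obs();M=R.from_rotvec(o["orientation"]).as_matrix()
print((M@T[:3,3]).round(1),(M@T[:3,2]).round(2),M.round(3))
plan([562,203,222])
plan([565,17,222]);plan([493,-265,222])
E
```

```text
[[   0.       0.971    0.24    65.574]
 [   1.      -0.      -0.      -0.945]
 [  -0.       0.24    -0.971 -161.858]
 [   0.       0.       0.       1.   ]] 278.54818326986725 -0.03547833582457367
[-61.2  23.6 161.9] [-0.22  0.09  0.97] [[-0.928  0.374 -0.   ]
 [ 0.374  0.928 -0.   ]
 [ 0.    -0.    -1.   ]]Traceback (most recent call last):
  File "<stdin>", line 6, in <module>
  File "h.py", line 24, in plan
    print("pos",o["ee_pos"].round(1),"t",round(float(o["t"]),2),"w",o["width"].round(1),"tilt z",M[:,2].round(4),"x dir deg",np.degrees(np.arctan2(M[1,0],M[0,0])).round(2))
                                                                    ^^^^^^^^^^^^^^^^
AttributeError: 'float' object has no attribute 'round'
```

Request:
jog_arm(increments=[0,0,0,-49.5,-25,10,100,0,0,0,-49.5,-25,10,100,0,0,0,-49.5,-25,10,100,0,0,0,-49.5,-25,10,100,0,0,0,-49.5,-25,10,100,0,0,0,-49.5,-25,10,100,0,0,0,-49.5,-25,10,100,0,0,0,-49.5,-25,10,100,0,0,0,-49.5,-25,10,100,0,0,0,0,0,0,100,0,0,0,0,0,0,100])

```text
t: 2.42
ee_pos: [562.2, 204.7, 132.6]
orientation: [-0.599, -3.083, 0.0]
ft_force: [-0.1, 0.2, -0.3]
width: 87.7
grasp_force: 0.0
```

```bash
sed -i 's/o\["width"\].round(1)/np.round(o["width"],1)/' h.py
cat >> h.py <<'E'
def wlook(name,xy,zt,save=None):
    """wrist picture: rim circle fit at top height zt around xy, blue mark bearing"""
    o=get_obs(); im=get_image("wrist"); P=cloud(im,wristT(im,o))
    if save: cv2.imwrite(save,im["pixels"])
    d=np.hypot(P[...,0]-xy[0],P[...,1]-xy[1])
    b=blue(im)&(d<55)
    r=(d<45)&(abs(P[...,2]-zt)<4)
    Q=P[r]; 
    from scipy.optimize import least_squares
    f=least_squares(lambda c:abs(np.hypot(Q[:,0]-c[0],Q[:,1]-c[1])-27)-0,[*xy],loss="soft_l1")
    c=f.x; B=P[b]
    print(name,"n",len(Q),"rim z",np.median(Q[:,2]).round(1),"centre",c.round(1),"res",np.abs(f.fun).mean().round(2))
    if len(B):
        m=np.median(B,0); print(" blue",len(B),m.round(1),"bearing",np.degrees(np.arctan2(m[1]-c[1],m[0]-c[0])).round(1),"r",np.hypot(*(m[:2]-c)).round(1))
    return o,im,P,c
E
python3 - <<'E'
from h import *
o,im,P,c=wlook("bottom",(560,203),38,"pics/w1.png")
plan([565,17,130])
for n in ["bottom_basket","upper_basket"]: print([(np.round(a["centre"]).tolist(),round(a["p"],2)) for a in models.look_for(n,"wrist")[:2]])
E
```

```text
bottom n 540 rim z 35.8 centre [562.5 201.2] res 1.08
 blue 51 [592.2 212.7  26. ] bearing 21.2 r 31.8
pos [562.  205.3 132.8] t 2.48 w 87.6 tilt z [-4.e-04  2.e-04 -1.e+00] x dir deg 158.09
shift [ -73.1 -173.6    2.7] norm 188.4
[([558.0, 202.0, 6.0], 0.82)]
[([553.0, 45.0, 19.0], 0.97)]
```

View pics/w1.png

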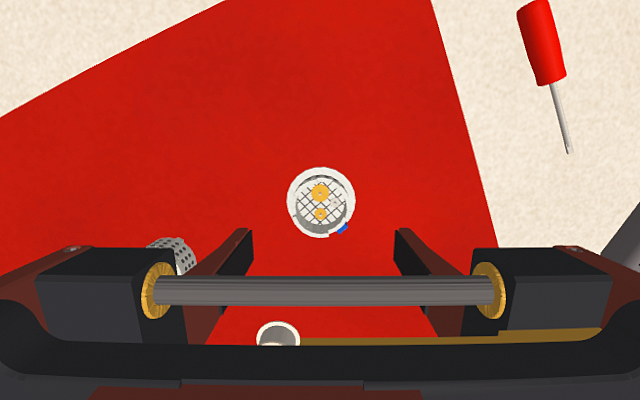

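The bottom basket shows at (321,202) with its rib at (341,228). On to the upper basket.

Request:
jog_arm(increments=[0,0,0,-18.3,-43.4,0,100,0,0,0,-18.3,-43.4,0,100,0,0,0,-18.3,-43.4,0,100,0,0,0,-18.3,-43.4,0,100,0,0,0,0,0,0,100,0,0,0,0,0,0,100])

```text
t: 3.32
ee_pos: [565.6, 17.4, 132.9]
orientation: [0.597, 3.084, 0.001]
ft_force: [0.5, 0.3, -0.5]
width: 88.3
grasp_force: 0.0
```

```bash
cat >> h.py <<'E'
def notch(P,c,zr):
    """bearing from the rim notches: rim-occupancy vs the model"""
    rel=P[...,:2]-np.array(c); r=np.hypot(rel[...,0],rel[...,1]); 
    m=(r>23.5)&(r<30.5)&(abs(P[...,2]-zr)<3)
    h,_=np.histogram(np.degrees(np.arctan2(rel[m][:,1],rel[m][:,0]))%360,bins=180,range=(0,360))
    h=np.minimum(h/max(np.median(h),1),1.5); b=np.arange(180)*2+1
    best=[]
    for th in np.arange(0,360,1.0):
        k=np.zeros(180,bool)
        for a,w in ((0,26.4),(130,13.9),(230,13.9)): k|=abs((b-th-a+180)%360-180)<w
        best.append(h[~k].mean()-h[k].mean())
    i=np.argsort(best)[::-1][:8]; print(" notch fit bearings",i,np.round(np.array(best)[i],2))
    print(" ",''.join("%d"%min(9,int(x*6)) for x in h))
E
python3 - <<'E'
from h import *
o,im,P,c=wlook("upper",(562,17),39,"pics/w2.png")
notch(P,c,40)
B=P[blue(im)&(np.hypot(P[...,0]-562,P[...,1]-203)<60)]
print(len(B),np.nanmedian(B,0))
notch(P,(562.5,201.2),36)
plan([493,-265,132])
E
```

```text
upper n 607 rim z 39.6 centre [563.  17.] res 1.11
 blue 49 [595.2  18.   29.8] bearing 1.8 r 32.2
 notch fit bearings [  2   3   1   0   4 359   5   6] [1.12 1.08 1.08 1.04 1.03 1.   0.99 0.95]
  000000000000019673767493777766677777766666747676477496966760000000000000076667767776777497966696694767477747610000000000000669667674776776649497749696496949797469677777000000000000
49 [592.93908853 211.75422973  25.71633653]
 notch fit bearings [21 20 22 19 23 18 24 25] [1.11 1.09 1.07 1.06 1.02 1.   0.99 0.97]
  000000000000000000000004939687977888888878698798968994786894946668489000000000000032468766646868749383867977874897787930000000000000867669638678676778464696367464662934393667363000
pos [565.6  17.8 132.9] t 3.38 w 87.9 tilt z [ 3.e-04  2.e-04 -1.e+00] x dir deg 158.15
shift [ -37.8 -289.5    0.8] norm 291.9
```

View pics/w2.png

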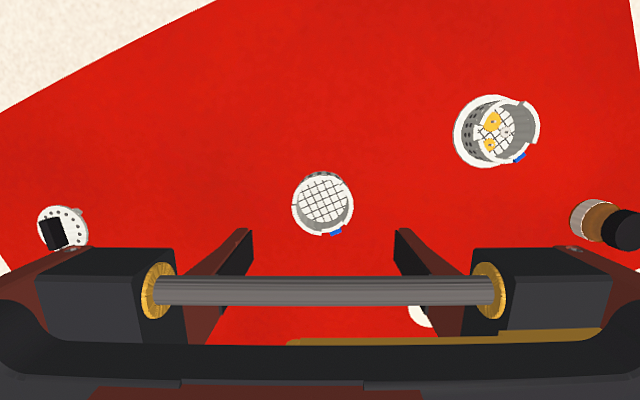

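The upper basket shows at (323,204), bearing 2°, and the bottom basket bears 21°. I'll descend on the upper basket with a 24° turn.

Request:
jog_arm(increments=[0,0,-8,2.1,-1.7,25,100,0,0,-8,0,0,25,100,0,0,-8,0,0,25,100,0,0,0,0,0,20,100,0,0,0,0,0,15,100,0,0,0,0,0,12,100,0,0,0,0,0,0,100,0,0,0,0,0,0,100])

```text
t: 4.38
ee_pos: [563.5, 15.6, 11.1]
orientation: [-0.057, 3.14, -0.0]
ft_force: [-0.3, 0.6, 0.6]
width: 87.8
grasp_force: 0.0
```

```bash
python3 - <<'E'
from h import *
plan([563,17,11])
E
```

```text
pos [563.5  15.6  11.1] t 4.38 w 87.8 tilt z [ 8.e-04 -0.e+00 -1.e+00] x dir deg -177.93
shift [0.5 1.4 0.1] norm 1.5
```

Request:
jog_arm(increments=[0,0,0,0.5,1.4,0,100,0,0,0,0,0,0,50,0,0,0,0,0,0,50,0,0,0,0,0,0,50,0,0,0,0,0,0,50,0,0,0,0,0,0,50,0,0,0,0,0,0,50])

```text
t: 5.25
ee_pos: [562.6, 16.8, 10.7]
orientation: [-0.057, 3.141, -0.0]
ft_force: [-1.7, -1.2, 2.1]
width: 57.8
grasp_force: 30.0
```

Request:
jog_arm(increments=[0,0,0,0,0,-10,50,0,0,0,0,0,-25,50,0,0,0,0,0,-40,50,0,0,0,-1.8,50,0,50,0,0,-9.5,-1.8,50,0,50,0,0,-9.5,0,0,0,50,0,0,0,0,0,0,50,0,0,0,0,0,0,50])

```text
t: 6.25
ee_pos: [562.4, 116.5, 85.8]
orientation: [0.569, -3.09, 0.0]
ft_force: [-0.3, -0.4, -1.6]
width: 58.4
grasp_force: 30.0
```

```bash
python3 - <<'E'
from h import *
o=get_obs();xy=o["ee_pos"][:2]
o,im,P,c=wlook("inhand",xy,o["ee_pos"][2]+29,"pics/w3.png")
notch(P,c,o["ee_pos"][2]+29)
o,im,P,b=wlook("bottom",(562.5,201.2),36)
notch(P,b,36)
M=R.from_rotvec(o["orientation"]).as_matrix()
d=np.array([*(b-c),0]);print("tool shift",(M.T@d).round(2))
plan([562.5,201,90])
E
```

```text
inhand n 1614 rim z 114.7 centre [562.2 116. ] res 2.18
 blue 94 [593.3 127.8 104.9] bearing 20.7 r 33.2
 notch fit bearings [22 21 20 19 23 18 24 17] [0.94 0.93 0.9  0.89 0.89 0.84 0.82 0.79]
  000000000000000000000049999980000000000000000000099999999999999999998000000000000999999999999999999999999999999999999990000000000000099999999999999999998000000000000000000099999900
bottom n 291 rim z 35.7 centre [562.1 200. ] res 1.14
 notch fit bearings [279 277 278 280 281  19  21 276] [0.5  0.49 0.47 0.47 0.46 0.46 0.46 0.45]
  000000000000000000000000000000000000000000000000000000000000009999990000000000006999999999999999999999999999999999999990000000000000000000000000000000000000000000000000000000000000
tool shift [-29.78  78.56  -0.  ]
pos [562.6 116.3  85.7] t 6.35 w 57.5 tilt z [-1.e-04 -0.e+00 -1.e+00] x dir deg -159.11
shift [-30.1  79.1  -4.3] norm 84.8
```

View pics/w3.png

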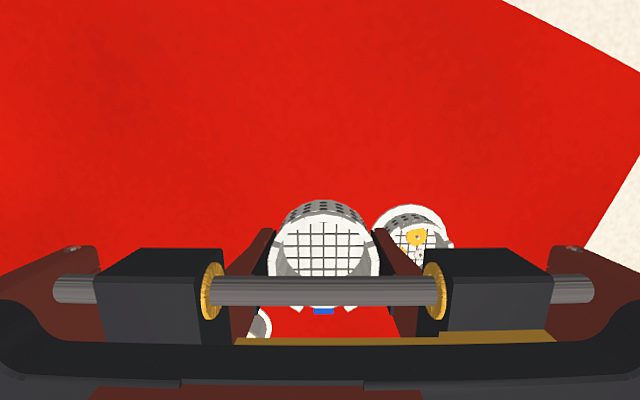

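In hand the basket sits straight, with its rib at (323,311). The bottom basket is half hidden behind the finger at (415,240), so I'll shift to see it clear with the same tool orientation.

Request:
jog_arm(increments=[0,0,0,-40,0,0,50,0,0,0,-35,0,0,50,0,0,0,0,0,0,50,0,0,0,0,0,0,50])

```text
t: 6.85
ee_pos: [631.4, 143.2, 85.1]
orientation: [0.572, -3.087, 0.0]
ft_force: [0.1, 0.1, -1.2]
width: 58.0
grasp_force: 30.0
```

```bash
python3 - <<'E'
from h import *
o=get_obs();xy=o["ee_pos"][:2];z=o["ee_pos"][2]+29.3
o,im,P,c=wlook("inhand",xy,z)
print("rel",c-xy)
notch(P,c,z)
b=np.array([562.5,201.])
for _ in range(2):
    o,im,P,b=wlook("bottom",b,36)
    notch(P,b,36)
M=R.from_rotvec(o["orientation"]).as_matrix()
d=np.array([*(b-c),0]);print("tool shift",(M.T@d).round(2))
plan([562.5,201,90])
E
```

```text
inhand n 1619 rim z 114.1 centre [631.3 142.7] res 2.22
 blue 82 [662.1 154.4 104. ] bearing 20.8 r 33.0
rel [-0.18003818 -0.48744554]
 notch fit bearings [21 22 20 19 23 18 24 17] [0.91 0.89 0.88 0.87 0.84 0.83 0.8  0.78]
  000000000000000000000069999990000000000000000000099999999999999999999000000000000999999999999999999999999999999999999990000000000000699999999999999999996000000000000000000099999960
bottom n 996 rim z 35.6 centre [562.6 200. ] res 1.13
 blue 104 [592.9 210.3  25.7] bearing 18.7 r 32.1
 notch fit bearings [20 21 19 22 18 23 17 24] [1.05 1.03 1.02 1.   0.97 0.96 0.94 0.91]
  000000000000000000000002866769658677656666676668767686796695767669660000000000000056667464665636556566486664765688566600000000000000566666665676566666666666576664564646466364755100
bottom n 997 rim z 35.6 centre [562.5 200.1] res 1.13
 blue 99 [592.9 209.3  25.6] bearing 16.9 r 31.8
 notch fit bearings [20 21 19 22 18 23 17 24] [1.04 1.03 1.02 1.   0.97 0.95 0.93 0.91]
  000000000000000000000001985666763966666646767676667776786696686768770000000000000256475665356266264576556667666946666600000000000000556676666667656766666666766564666367536545466100
tool shift [43.59 78.21  0.1 ]
pos [631.4 143.3  85.5] t 7.0 w 57.9 tilt z [-1.2e-03 -3.0e-04 -1.0e+00] x dir deg -158.98
shift [43.7 78.6 -4.4] norm 90.0
```

Request:
jog_arm(increments=[0,0,0,21.8,39.1,0,50,0,0,0,21.8,39.1,0,50,0,0,0,0,0,12,50,0,0,0,0,0,12,50,0,0,0,0,0,9,50,0,0,0,0,0,0,50,0,0,0,0,0,0,50])

```text
t: 7.88
ee_pos: [564.2, 200.8, 52.6]
orientation: [-0.573, 3.089, -0.0]
ft_force: [-1.0, 0.5, -1.7]
width: 57.8
grasp_force: 30.0
```

```bash
python3 - <<'E'
from h import *
plan([562.8,200.6,41])
E
```

```text
pos [564.2 200.8  52.6] t 7.88 w 57.8 tilt z [ 0. -0. -1.] x dir deg -158.98
shift [ 1.4  0.3 11.6] norm 11.7
```

Request:
jog_arm(increments=[0,0,0,1.3,0.3,3,50,0,0,0,0,0,2,50,0,0,0,0,0,2,50,0,0,0,0,0,0,50])

```text
t: 8.38
ee_pos: [562.3, 201.0, 45.6]
orientation: [0.574, -3.088, 0.0]
ft_force: [0.0, -0.8, -1.5]
width: 57.8
grasp_force: 30.0
```

Request:
jog_arm(increments=[0,0,0,0,0,1.5,50,0,0,0,0,0,1.5,50,0,0,0,0,0,0,50])

```text
t: 8.75
ee_pos: [562.3, 201.0, 42.5]
orientation: [0.574, -3.088, 0.0]
ft_force: [0.4, -1.3, -0.7]
width: 57.7
grasp_force: 30.0
```

Request:
jog_arm(increments=[0,0,0,0,0,1,50,0,0,0,0,0,0.8,50,0,0,0,0,0,0,50])

```text
t: 9.12
ee_pos: [562.4, 201.0, 40.9]
orientation: [-0.574, 3.089, 0.0]
ft_force: [-0.1, -0.4, -1.2]
width: 57.8
grasp_force: 30.0
```

Request:
jog_arm(increments=[0,0,0,0,0,0.6,50,0,0,0,0,0,0,50])

```text
t: 9.38
ee_pos: [562.5, 201.0, 40.8]
orientation: [-0.574, 3.089, -0.0]
ft_force: [-1.6, -0.6, 4.7]
width: 58.0
grasp_force: 30.0
```

Contact is felt at home height. Release, rise and check.

Request:
jog_arm(increments=[0,0,0,0,0,0,75,0,0,0,0,0,0,100,0,0,0,0,0,0,100,0,0,0,0,0,0,100,0,0,0,0,0,-20,100,0,0,0,0,0,-40,100,0,0,0,0,0,-40,100,0,0,0,0,0,0,100,0,0,0,0,0,0,100])

```text
t: 10.5
ee_pos: [562.2, 200.9, 140.7]
orientation: [-0.574, 3.088, 0.0]
ft_force: [0.0, 0.1, -0.6]
width: 87.7
grasp_force: 0.0
```

```bash
python3 - <<'E'
from h import *
b=np.array([562.5,200.5])
o,im,P,b=wlook("upper on bottom",b,70,"pics/w4.png")
notch(P,b,70)
q=P[(abs(P[...,2]-70)<5)&(np.hypot(P[...,0]-b[0],P[...,1]-b[1])<31)]
A=np.c_[q[:,:2]-b,np.ones(len(q))];print("plane",np.linalg.lstsq(A,q[:,2],rcond=None)[0].round(3))
plan([493,-265,132])
E
```

```text
upper on bottom n 724 rim z 69.7 centre [562.5 201. ] res 1.14
 blue 48 [592.5 212.7  59.7] bearing 21.3 r 32.3
 notch fit bearings [22 21 20 23 19 24 18 25] [1.04 1.03 1.03 1.01 0.99 0.96 0.94 0.91]
  000000000000000000000006684677846674667776767486667673766666738628663000000000000046866867686866667697766684677676868660000000000000074777476476666746784766764947678476668748767400
plane [-4.0000e-03 -2.0000e-03  6.9319e+01]
pos [561.8 200.8 139.9] t 10.55 w 87.6 tilt z [-1.e-03 -3.e-04 -1.e+00] x dir deg -158.93
shift [ 231.6 -409.9    8.1] norm 470.9
```

View pics/w4.png

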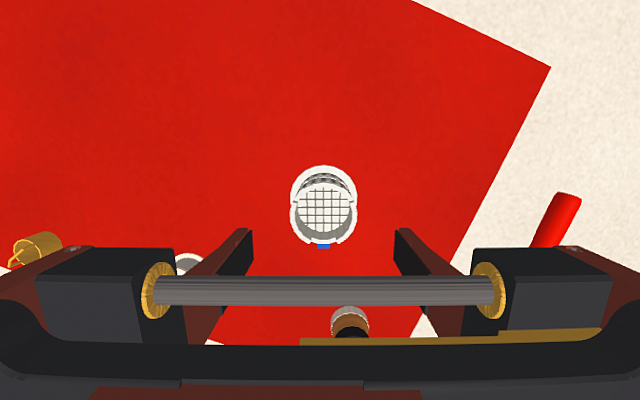

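The upper basket is home at (323,205): rim at 69.7 mm, level, bearing 21.5°. Now the cover.

Request:
jog_arm(increments=[0,0,0,29,-51.2,1,100,0,0,0,29,-51.2,1,100,0,0,0,29,-51.2,1,100,0,0,0,29,-51.2,1,100,0,0,0,29,-51.2,1,100,0,0,0,29,-51.2,1,100,0,0,0,29,-51.2,1,100,0,0,0,29,-51.2,1,100,0,0,0,0,0,0,100,0,0,0,0,0,0,100])

```text
t: 11.8
ee_pos: [492.3, -263.9, 131.2]
orientation: [0.573, -3.087, -0.003]
ft_force: [-0.7, 0.2, 0.1]
width: 87.8
grasp_force: 0.0
```

```bash
cat >> h.py <<'E'
def cover(xy,z0,save=None):
    """cover with lug plane at z0: disc edge circle, bar axis, blue tab"""
    o=get_obs(); im=get_image("wrist"); P=cloud(im,wristT(im,o))
    if save: cv2.imwrite(save,im["pixels"])
    d=np.hypot(P[...,0]-xy[0],P[...,1]-xy[1])
    bar=P[(d<26)&(abs(P[...,2]-z0-28)<3)][:,:2]
    disc=P[(d<36)&(abs(P[...,2]-z0-10)<2.5)]; 
    (cx,cy),(w,h),a=cv2.minAreaRect(bar.astype(np.float32))
    c=np.array([cx,cy]); v=np.linalg.svd(bar-bar.mean(0),full_matrices=False)[2][0]
    hull=cv2.convexHull(disc[:,:2].astype(np.float32)); (ex,ey),er=cv2.minEnclosingCircle(hull)
    print("bar n",len(bar),"c",c.round(1),"size",np.round([w,h],1),"z",np.median(P[(d<26)&(abs(P[...,2]-z0-28)<3)][:,2]).round(1),"axis",np.degrees(np.arctan2(v[1],v[0])).round(1)%180,"disc c",round(ex,1),round(ey,1),"r",round(er,1),"disc z",np.median(disc[:,2]).round(1))
    B=P[blue(im)&(d<50)]; m=np.median(B,0)
    print("blue",len(B),m.round(1),"bearing",np.degrees(np.arctan2(m[1]-cy,m[0]-cx)).round(1))
    A=np.c_[disc[:,:2]-c,np.ones(len(disc))];print("plane",np.linalg.lstsq(A,disc[:,2],rcond=None)[0].round(3))
    return o,c
E
python3 - <<'E'
from h import *
cover((492,-265),0,"pics/w5.png"); plan([492,-265,132])
E
```

```text
bar n 342 c [ 487.  -267.1] size [10.  33.6] z 27.6 axis 165.6 disc c 490.3 -267.9 r 32.0 disc z 9.8
blue 111 [ 515.6 -274.9    9.9] bearing -15.4
plane [2.000e-03 1.000e-03 9.863e+00]
pos [ 492.6 -263.3  131.4] t 11.85 w 87.9 tilt z [-0.0019  0.0013 -1.    ] x dir deg -158.9
shift [ 1.2 -1.4 -0.6] norm 1.9
```

View pics/w5.png

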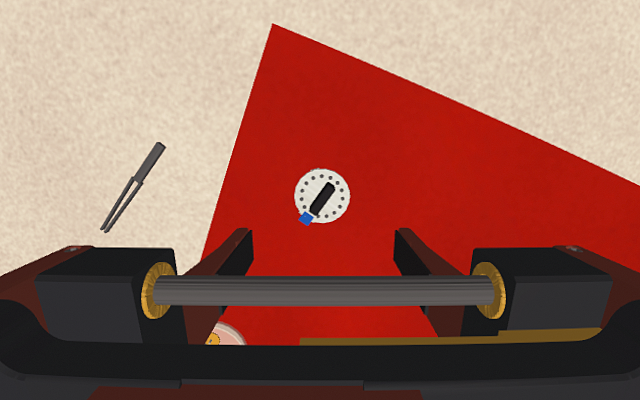

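The cover shows at (322,196) with the blue tab at (306,218). Align and descend.

Request:
jog_arm(increments=[0,0,0,6.6,-1.5,16,100,0,0,8.9,0,0,18,100,0,0,8.9,0,0,18,100,0,0,8.9,0,0,18,100,0,0,8.9,0,0,14,100,0,0,0,0,0,0,100,0,0,0,0,0,0,100])

```text
t: 12.72
ee_pos: [487.6, -267.8, 48.2]
orientation: [-0.391, -3.117, -0.0]
ft_force: [-0.5, 0.6, 1.1]
width: 87.6
grasp_force: 0.0
```

```bash
python3 - <<'E'
from h import *
plan([487,-267.1,12]); cover((487,-267),0)
E
```

```text
pos [ 487.6 -267.8   48.2] t 12.72 w 87.6 tilt z [-3.e-04  1.e-04 -1.e+00] x dir deg 165.69
shift [ 0.7  0.6 36.2] norm 36.2
bar n 669 c [ 487.  -267.2] size [ 9.9 33.5] z 27.6 axis 166.3 disc c 490.7 -267.3 r 32.0 disc z 9.8
blue 120 [ 518.1 -275.3    9.8] bearing -14.7
plane [1.000e-03 0.000e+00 9.827e+00]
```

Request:
jog_arm(increments=[0,0,0,0.7,0.6,16,100,0,0,0,0,0,14,100,0,0,0,0,0,6,100,0,0,0,0,0,0,5,0,0,0,0,0,0,5,0,0,0,0,0,0,5,0,0,0,0,0,0,5,0,0,0,0,0,0,5,0,0,0,0,0,0,5,0,0,0,0,0,0,5,0,0,0,0,0,0,5])

```text
t: 14.15
ee_pos: [487.0, -267.6, 12.3]
orientation: [-0.397, -3.116, -0.0]
ft_force: [0.9, -0.5, -0.3]
width: 11.4
grasp_force: 0.2
```

Request:
jog_arm(increments=[0,0,0,0,0,0,5,0,0,0,0,0,0,5])

```text
t: 14.4
ee_pos: [487.0, -267.6, 12.2]
orientation: [-0.397, -3.116, -0.0]
ft_force: [-0.3, 0.3, 0.5]
width: 9.8
grasp_force: 30.0
```

Request:
jog_arm(increments=[0,0,0,0,0,-10,5,0,0,-9,0,0,-25,5,0,0,-9,0,0,-30,5,0,0,-9,0,0,-25,5,0,0,-9,0,0,-15,5,0,0,0,0,0,0,5])

```text
t: 15.15
ee_pos: [487.8, -268.1, 118.9]
orientation: [-0.583, 3.085, -0.003]
ft_force: [0.4, -1.0, -0.9]
width: 9.8
grasp_force: 30.0
```

Request:
jog_arm(increments=[0,0,0,-35.6,41.3,0,5,0,0,0,-35.6,41.3,0,5,0,0,0,-35.6,41.3,0,5,0,0,0,-35.6,41.3,0,5,0,0,0,-35.6,41.3,0,5,0,0,0,-35.6,41.3,0,5,0,0,0,-35.6,41.3,0,5,0,0,0,-35.6,41.3,0,5,0,0,0,0,0,0,5,0,0,0,0,0,0,5])

```text
t: 16.4
ee_pos: [630.1, 143.7, 116.3]
orientation: [0.583, -3.085, 0.0]
ft_force: [-0.1, -0.1, -0.9]
width: 9.9
grasp_force: 30.0
```

```bash
python3 - <<'E'
from h import *
o=get_obs();xy=o["ee_pos"][:2];z=o["ee_pos"][2]-12.2
o,c=cover(xy,z,"pics/w6.png");print("rel",c-xy)
b=np.array([562.5,201.])
for _ in range(2): o,im,P,b=wlook("stack",b,70)
notch(P,b,70)
M=R.from_rotvec(o["orientation"]).as_matrix()
print("tool shift bar/tcp",(M.T@np.array([*(b-c),0])).round(2),(M.T@np.array([*(b-xy),0])).round(2));plan([562.5,201,60])
E
```

```text
bar n 991 c [628.6 139.6] size [30.8 25.7] z 131.6 axis 21.6 disc c 628.0 142.5 r 28.4 disc z 113.8
blue 3 [602.8 139.3 221.1] bearing -179.5
plane [2.00000e-03 2.00000e-03 1.13778e+02]
rel [-1.57197163 -4.18239973]
stack n 1037 rim z 69.7 centre [563.1 200. ] res 1.16
 blue 114 [593.5 210.4  59.6] bearing 18.8 r 32.1
stack n 1028 rim z 69.7 centre [563.1 200. ] res 1.14
 blue 109 [593.6 210.2  59.6] bearing 18.4 r 32.2
 notch fit bearings [21 22 20 19 23 24 18 25] [1.05 1.05 1.04 1.01 1.01 0.97 0.94 0.92]
  000000000000000000000000696668676667666666766768786796696679666776895000000000000054656556666456856676466666666595666900000000000000266766686655955676765666666665566636565636665410
tool shift bar/tcp [3.904e+01 8.012e+01 7.000e-02] [4.202e+01 7.680e+01 7.000e-02]
pos [630.5 142.7 116.9] t 16.55 w 9.6 tilt z [-1.1e-03 -4.0e-04 -1.0e+00] x dir deg -158.67
shift [42.1 79.1 57. ] norm 106.2
```

View pics/w6.png

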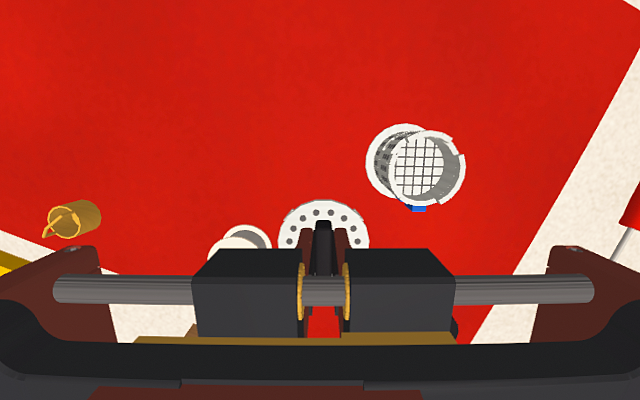

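The cover is level in the grip (disc at (323,225)) and the stack is clearly visible at (420,165). Move over it and lower.

Request:
jog_arm(increments=[0,0,0,21.1,39.1,0,5,0,0,0,21,39.1,0,5,0,0,0,0,0,10,5,0,0,0,0,0,10,5,0,0,0,0,0,10,5,0,0,0,0,0,0,5,0,0,0,0,0,0,5])

```text
t: 17.42
ee_pos: [563.7, 201.0, 87.1]
orientation: [0.584, -3.087, 0.0]
ft_force: [-0.4, 0.0, -0.4]
width: 10.2
grasp_force: 30.0
```

```bash
python3 - <<'E'
from h import *
plan([562.6,200.7,76.2])
o=get_obs(); im=get_image("wrist"); plan([562.6,200.7,76.2]); P=cloud(im,wristT(im,o)); c=o["ee_pos"][:2]
z=o["ee_pos"][2]-2.2; d=np.hypot(P[...,0]-c[0],P[...,1]-c[1])
q=P[(abs(P[...,2]-z)<2)&(d<33)][:,:2]; a=np.degrees(np.arctan2(*(q-c).T[::-1])).round(-1)
e=np.array([q[a==k][np.argsort(-np.hypot(*(q[a==k]-c).T))[1:4]].mean(0) for k in np.unique(a) if (a==k).sum()>8])
A=np.c_[2*e,np.ones(len(e))];s=np.linalg.lstsq(A,(e**2).sum(1),rcond=None)[0]
print(len(e),"disc centre",s[:2].round(1),"r",np.sqrt(s[2]+s[:2]@s[:2]).round(1),"rel tcp",(s[:2]-c).round(1))
E
```

```text
pos [563.7 201.   87.1] t 17.43 w 10.2 tilt z [-1.e-04 -0.e+00 -1.e+00] x dir deg -158.58
shift [ 1.2  0.1 10.9] norm 11.0
pos [563.8 201.2  87.3] t 17.48 w 9.4 tilt z [ 3.e-04  1.e-04 -1.e+00] x dir deg -158.56
shift [ 1.3 -0.1 11.1] norm 11.2
21 disc centre [563.1 200.5] r 28.1 rel tcp [-0.7 -0.5]
```

Request:
jog_arm(increments=[0,0,0,1.0,0,2.5,5,0,0,0,0,0,2,5,0,0,0,0,0,1.5,5,0,0,0,0,0,1.2,5,0,0,0,0,0,0,5])

```text
t: 18.1
ee_pos: [562.4, 201.1, 80.0]
orientation: [0.585, -3.086, -0.0]
ft_force: [-0.6, 0.2, -2.3]
width: 10.0
grasp_force: 30.0
```

Request:
jog_arm(increments=[0,0,0,0,0,1.2,5,0,0,0,0,0,1.0,5,0,0,0,0,0,0,5])

```text
t: 18.48
ee_pos: [562.4, 201.0, 77.8]
orientation: [0.585, -3.086, 0.0]
ft_force: [-0.5, -0.3, -0.9]
width: 9.9
grasp_force: 30.0
```

Lug tips are at about 65.6, so they are inside the notches. Ease down to contact.

Request:
jog_arm(increments=[0,0,0,0,0,0.8,5,0,0,0,0,0,0.6,5,0,0,0,0,0,0,5])

```text
t: 18.85
ee_pos: [562.4, 201.1, 76.4]
orientation: [0.585, -3.087, 0.0]
ft_force: [-0.3, 0.7, -1.0]
width: 10.3
grasp_force: 30.0
```

Request:
jog_arm(increments=[0,0,0,0,0,0.5,5,0,0,0,0,0,0,5])

```text
t: 19.1
ee_pos: [562.5, 201.1, 76.3]
orientation: [-0.585, 3.087, -0.0]
ft_force: [-0.6, -0.3, 4.7]
width: 9.7
grasp_force: 30.0
```

Request:
jog_arm(increments=[0,0,0,0,0,0,30,0,0,0,0,0,0,60,0,0,0,0,0,0,60,0,0,0,0,0,0,60,0,0,0,0,0,-10,60,0,0,0,0,0,-35,60,0,0,0,0,0,-45,60,0,0,0,0,0,0,100,0,0,0,0,0,0,100])

```text
t: 20.23
ee_pos: [562.2, 201.0, 166.1]
orientation: [-0.585, 3.086, -0.0]
ft_force: [-0.0, -0.5, 0.0]
width: 69.1
grasp_force: 0.0
```

```bash
python3 - <<'E'
from h import *
cover((562.5,201),64,"pics/w7.png"); plan([562.5,201,170])
E
```

```text
bar n 431 c [562. 201.] size [33.1  9.9] z 91.6 axis 21.6 disc c 565.3 202.2 r 31.9 disc z 73.9
blue 106 [590.4 211.5  73.9] bearing 20.3
plane [ 1.0000e-03 -0.0000e+00  7.3877e+01]
pos [561.7 200.9 165.3] t 20.27 w 73.0 tilt z [-1.2e-03 -4.0e-04 -1.0e+00] x dir deg -158.53
shift [-0.8 -0.1 -4.7] norm 4.8
```

View pics/w7.png

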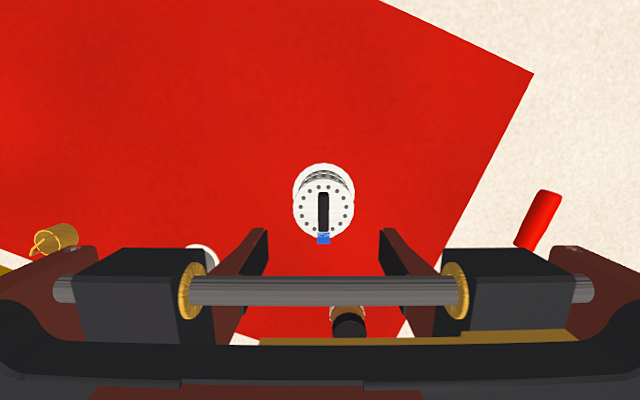

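The cover is home at (323,207): disc top at 73.9 mm (74 expected), level, tab in line at (323,238).

```bash
python3 -c "
from workcell import job
print(job.close_job())"
```

```text
the job is handed in; nothing more can be done
None
```

The job is handed in at about 20 s of the 61 s: upper basket and cover both measured home, level and with blue marks in line, gripper clear, no bystander touched; the hand-in returned no verdict.

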